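Set the photometer stage to its fifth notch and seat the sample cell in the beam

TASK

Set the bench photometer up for the sample cell: first pull the empty stage up by its black knob, click by click, until it rests on its ratchet at the fifth notch (50 mm above its lowest position), and let the knob go. Then take the sample cell, the one with the round stopper on top, out of the rack and seat it upright and fully down in the nest on the stage, with its two windows facing the lamp and the detector. Leave the two sealed reference cells in the rack and the bottle, the beaker and the pot where they stand.

Things in the scene. Friction and masses are not known exactly. Their poses are not given: they have to be found in the camera images.
- photometer: Bench photometer, fixed: rail 74 x 250 x 16 mm along its y axis; origin at the underside of its middle, z up, -x to the front. A 43 mm sleeve (top at 92 mm) in its middle guides the stage's ratchet column; the pawl sits at the sleeve's +y side. Lamp (finned, at -y) and detector (square, at +y) on posts reach from 34 to 131 mm off the middle along y, +-26 mm in x, up to 236 mm above the bench.
- stage (a joint): Height of the stage over its lowest position, m (0 to 0.066). One notch each 10 mm: at rest about 0.000, 0.010 ... 0.060; the fifth notch is 0.050 (stage top 173 mm above the bench). Starts on notch 0 to 3. Pull straight up (5 to 12 N); the pawl clicks in about 2 mm past a notch, and let go, it sinks onto the last notch passed. It sinks farther only if lifted a bit with the pawl's tail held down.
- knob (a point): Centre (half-way up) of the stage's lifting knob: upright ribbed black cylinder, 24 mm in diameter, 31 mm tall, on a 26 mm wide, 8 mm thick arm of the stage, 105 mm from the column towards the photometer's -x. Rises with the stage. No other thing within 60 mm; grip it from above at any yaw.
- nest (a point): Middle of the nest floor on the stage's top (rises with it); axes as the photometer's, y along the beam. Four corner lugs 6 mm high enclose 33 mm (x) by 55 mm (y) for the cell's 28 x 50 mm foot, either way round. Light shields (tops 236 mm above the bench) stand 34.5 mm off the middle at +-y, leaving 9.5 mm at each cell end: no room for fingers. The x sides are free for 80 mm.
- sample_cell_mid (a point): Centre of the sample cell, 37.5 mm above its foot: dark metal block 28 mm (x) by 50 mm (y) by 75 mm tall, 0.11 to 0.23 kg, a round stopper (21 mm across, 13 mm high) on top, a round window low in each end (+-y, 14 to 36 mm above the foot). Sides plain and parallel; grip about 58 mm above the foot, clear of the windows. Starts in any of the rack's three places; stands well on the bench.
- cell_rack: White rack fixed to the bench, 118 mm (x) by 66 mm (y), origin at its underside, z up. Three cells stand on its 8 mm floor side by side along its x, 36 mm apart, their 50 mm sides along its y, between dividers 33 mm high (lips at the ends 13 mm). Only 8 mm lie between neighbours, so a cell can be taken there only by its two ends; beyond the ends there is room for fingers.
- reference_1_mid (a point): Centre of a sealed reference cell, half-way up: the same block as the sample cell, but with a flat cover plate 2 mm high on top instead of a stopper. Stays in the rack.
- reference_2_mid (a point): Centre of the second sealed reference cell, like the first. Stays in the rack.
- dropper_bottle: Small amber dropper bottle, 36 mm across, 101 mm tall, origin at its underside. Stands loose on the bench near the middle; leave it alone.
- beaker: Small empty glass beaker, 44 mm across, 55 mm tall, origin at its underside. Stands loose on the bench near the middle; leave it alone.
- sample_pot: White sample pot with a screw lid, 54 mm across, 68 mm tall, origin at its underside. Stands loose on the bench behind the rack; leave it alone.
- laptop: Open laptop, fixed: base 210 mm (x) by 312 mm (y), 16 mm high, centred 13 mm to -y of its origin, which lies on the bench; the lid stands up to 0.22 m high at its far (+x) side. Keep clear of it.

How it is judged:
By the outcome, as a careful person would: the job done as asked, in the order asked, and still so for the second after the job is handed in, with the robot touching nothing.
It also fails if it takes over 72 s, if anything falls off the work surface, if the arm or the gripper's body presses on something with over 40 N, if the wrist force passes 120 N, or if a joint passes its speed limit or range.

ROBOT

A 6-joint arm with a two-finger parallel gripper is mounted at the origin on a cart in front of the work surface, level with it; the furniture and walls round the work are solid. World frame = base frame: x ahead of the robot, y to its left, z up, the work surface at z = 0. Lengths are in m, angles in rad, forces in N, time in s.
With the tool pointing down it reaches from about 0.25 to 0.775 m from the base axis. Payload 4 kg.
Tool frame: the origin (TCP) lies midway between the tips of the shut fingers; the grasp point (between the pads) lies 19 mm behind it; z points along the fingers, x is the direction in which the jaws open and shut, and the axes are right-handed (so a half turn about z gives the same grasp; the last joint's range is limited). The gripper opens to 94 mm and grips with 3 to 60 N. Pads are 16 mm wide; open, the fingers measure 119 mm over their backs; the gripper's body (75 mm by 177 mm) begins 78 mm behind the grasp point.
Start: joints at [1.195, 0.087, 1.371, -0, 1.684, -0.103], TCP at [0.148, 0.53, 0.206] pointing down, gripper open.
Joint ranges: [-3.1, 3.1], [-0.76, 2.03], [0.27, 2.55], [-1.08, 4.22], [0.17, 2.65], [-2.57, 2.57]. Speed limits (rad/s): [2.79, 2.79, 3.14, 3.14, 3.14, 3.14].

INTERFACE

Orientations are given as [roll, pitch, yaw] about the fixed x, y, z axes, in that order (R = Rz(yaw) Ry(pitch) Rx(roll)).
In Python, from bench import robot gives the robot as it stands.
- The arm moves only by the shell command python3 -m handwheel 'ROWS'. ROWS is a JSON object of lists of equal length, an entry for each row: "delta_pos": the shift along the tool's x, y, z in mm, a list of three; "rotation": the turn, a rotation vector about the tool's x, y, z in rad, a list of three; "claw": the closure, from -1 (fully open) to 1 (shut). In form: {"delta_pos": [[tx, ty, tz], ...], "rotation": [[wx, wy, wz], ...], "claw": [claw, ...]}. A call has exactly 8 rows; each row shifts and turns the commanded pose from where the row before left it, along the tool's axes as they then stand; what a row does not reach is not made up. A row lasts 1/8 s, in which the tool goes at most 62.5 mm and 10.7 degrees, less where a joint would pass 70% of its speed; a pose out of reach is approached as far as the arm can. A call with a gripper value outside its range is refused whole. The fingers move at their own pace and stop on an object; the grip force is fixed at half the most. Time passes only in rows, so rows that do not move let the fingers close, or fill a call up. It gives the time, the measured TCP pose, the force and the opening at its end, in the units of the state.
- robot.get_obs(): the state, without advancing time (a new reading comes with each control period).
- robot.snapshot(name): name is "scene" or "side" or "wrist"; returns a dict with "color" (384x512x3 uint8, red, green, blue), "intrinsics" (3x3 intrinsics, pixels), "k1" (the pictures are not rectified: a ray, as slopes to the right and down, at radius r is drawn at 1 + k1 r^2 times it, then the intrinsics apply), "eye" and "rotation" of the camera in the world. Camera axes: x right, y down, z forward; pixel columns grow to the right and rows downward; lengths in m; the calibration is good to about 2 mm. A picture is of the moment at which its call begins. There is no depth.
- robot.close_job(): hands the job in, once; it reports no verdict.
The state is a dict: "time": time; "joint_positions": joint angles; "qvel": joint speeds; "joint_torque": joint torques, N m; "tool_pos": TCP position; "ee_rot": TCP orientation; "wrist_force": force on the tool from outside, world axes, zero at the start; "wrist_torque": the same for the moment, N m; "width": finger opening in m.
Only numpy, scipy, OpenCV 4.12 (cv2) and the standard library are available. Lean on these libraries where they do the work, as an engineer would, in place of code of your own. Each camera call takes 0.05 s, during which the arm holds its last target.

## Working session

There is one attempt and no reset: what is moved stays moved. The work goes in short steps, Python scripts to look and compute and a shell command to move; the robot and the scene stay as the last step left them, time stands still between calls to the robot, and variables do not carry over. Pictures are saved under pics/ and viewed, and the job is handed in when it is done.

```bash
ls; mkdir -p pics; cat > h.py <<'E'
import numpy as np, cv2, json
from bench import robot
def snap(n,f):
    s=robot.snapshot(n); np.savez('pics/'+f+'.npz',**s); cv2.imwrite('pics/'+f+'.png',s['color'][:,:,::-1]); return s
def load(f): return dict(np.load('pics/'+f+'.npz'))
def ray(s,u,v):
    K=s['intrinsics']; d=np.array([(u-K[0,2])/K[0,0],(v-K[1,2])/K[1,1]]); k=float(s['k1']); x=d.copy()
    for _ in range(30): x=d/(1+k*(x@x))
    R=np.array(s['rotation']); return np.array(s['eye']),R@np.array([x[0],x[1],1])
def onz(s,u,v,z):
    e,d=ray(s,u,v); return e+d*(z-e[2])/d[2]
def tri(s1,p1,s2,p2):
    e1,d1=ray(s1,*p1); e2,d2=ray(s2,*p2); d1/=np.linalg.norm(d1); d2/=np.linalg.norm(d2)
    t=np.linalg.lstsq(np.c_[d1,-d2],e2-e1,rcond=None)[0]
    a=e1+t[0]*d1;b=e2+t[1]*d2; return (a+b)/2,np.linalg.norm(a-b)
def proj(s,P):
    R=np.array(s['rotation']); c=R.T@(np.array(P)-s['eye']); x=c[:2]/c[2]; x=x*(1+float(s['k1'])*(x@x)); K=s['intrinsics']
    return np.array([K[0,0]*x[0]+K[0,2],K[1,1]*x[1]+K[1,2]])
E
python3 - <<'E'
from h import *
for n in ['scene','side','wrist']:
    s=snap(n,n+'0'); print(n,s['eye'],s['rotation'],s['intrinsics'],s['k1'])
print(robot.get_obs())
E
```

```text
pics
scene [ 0.01174042 -0.50890671  0.88183067] [-2.37374258  0.01822377 -0.81837023] [[372.05218559   0.         260.67783619]
 [  0.         372.05218559 190.45567333]
 [  0.           0.           1.        ]] -0.041444953408290616
side [0.49395425 0.97939702 0.83476958] [-2.2070629   0.01089948 -3.1259789 ] [[388.04208771   0.         253.04114678]
 [  0.         388.04208771 195.48952085]
 [  0.           0.           1.        ]] 0.01148015747271122
wrist [0.07098647 0.55102538 0.38359708] [2.86887333e+00 2.65917112e-03 1.29759429e+00] [[276.72881582   0.         259.79687588]
 [  0.         276.72881582 192.76921634]
 [  0.           0.           1.        ]] -0.030464701660539977
{'time': 0.15, 'joint_positions': array([ 1.19487013e+00,  8.78033903e-02,  1.37192371e+00, -1.77834385e-05,
        1.68362558e+00, -1.03130120e-01]), 'qvel': array([-0.00046587, -0.00159207, -0.00304807,  0.00113836,  0.00129079,
       -0.00098676]), 'joint_torque': array([ 1.10759353e-03, -3.40643334e+01, -3.02791643e+01,  7.18760979e-02,
        3.05465958e-02, -1.17640393e-04]), 'tool_pos': array([0.14804775, 0.52924265, 0.20455472]), 'ee_rot': array([-3.14142904e+00,  1.75249079e-03,  1.29799841e+00]), 'wrist_force': array([-0.79909789, -0.06238295, -0.14900674]), 'wrist_torque': array([-0.03323192,  0.04530313,  0.05183433]), 'width': 0.0942448812372535}
```

```bash
python3 - <<'E'
s=open('h.py').read()
s=s.replace("R=np.array(s['rotation'])","R=rot(s['rotation'])").replace("def snap(","from scipy.spatial.transform import Rotation\ndef rot(r): return Rotation.from_euler('xyz',np.array(r)).as_matrix()\ndef snap(",1)
open('h.py','w').write(s)
E
```

```text
(no output)
```

View pics/scene0.png

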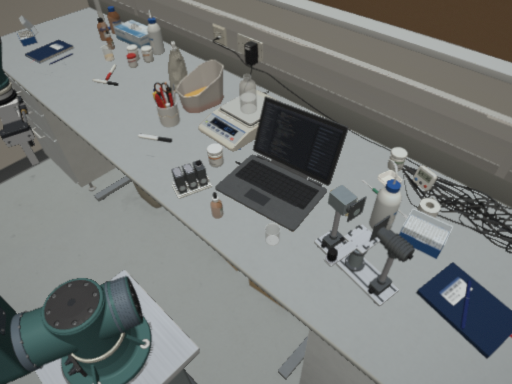

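View pics/side0.png

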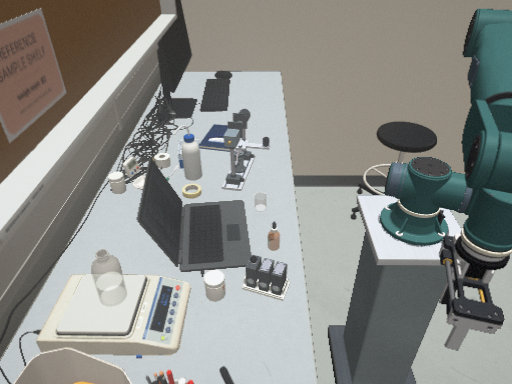

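View pics/wrist0.png

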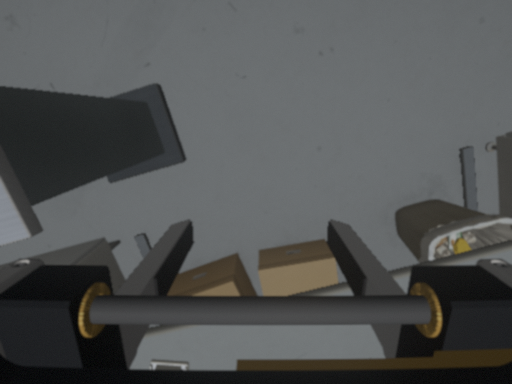

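```bash
python3 - <<'E'
from h import *
s=load('scene0');d=load('side0')
def crop(s,x0,y0,x1,y1,f,k):
    im=cv2.resize(s['color'][y0:y1,x0:x1,::-1],None,fx=k,fy=k,interpolation=cv2.INTER_CUBIC); cv2.imwrite('pics/'+f+'.png',im)
crop(s,305,170,405,305,'c1',5 if 0 else 4)
crop(s,160,140,240,225,'c2',6)
crop(d,210,90,280,200,'c3',5)
crop(d,195,220,300,305,'c4',6)
E
```

```text
(no output)
```

View pics/c1.png

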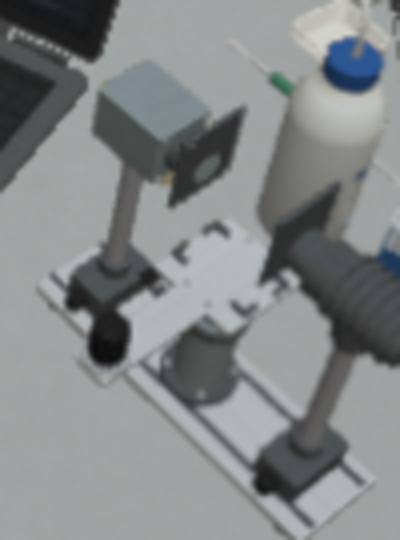

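View pics/c2.png

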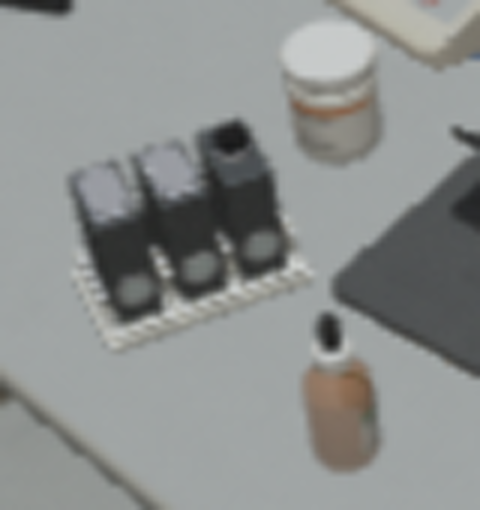

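View pics/c3.png

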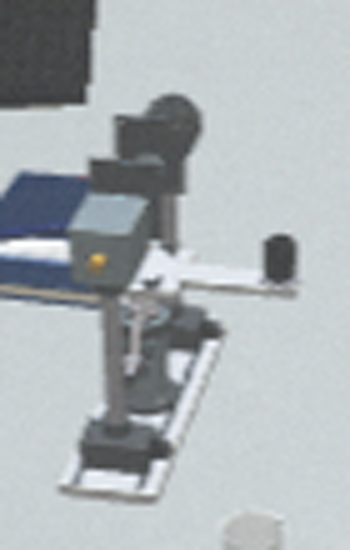

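View pics/c4.png

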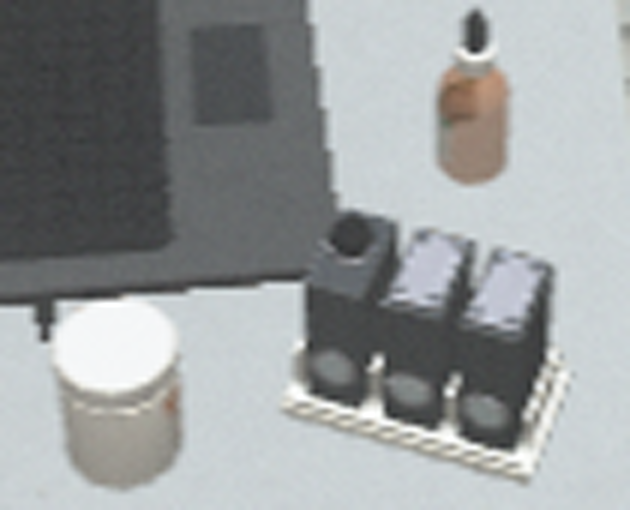

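```bash
python3 - <<'E'
from h import *
s=load('scene0');d=load('side0')
C1=lambda x,y:(305+(x+.5)/4-.5,170+(y+.5)/4-.5)
C2=lambda x,y:(160+(x+.5)/6-.5,140+(y+.5)/6-.5)
C3=lambda x,y:(210+(x+.5)/5-.5,90+(y+.5)/5-.5)
C4=lambda x,y:(195+(x+.5)/6-.5,220+(y+.5)/6-.5)
np.set_printoptions(precision=4,suppress=True)
for n,a,b in [('knobtop',C1(110,318),C3(280,238)),('knobbot',C1(107,358),C3(281,279)),('stopper',C2(233,137),C4(348,232)),('ref1',C2(105,192),C4(507,290)),('ref2',C2(168,166),C4(428,268))]:
    print(n,*tri(s,a,d,b))
print('rail scene',[onz(s,*C1(*p),.016) for p in [(38,285),(300,538),(375,482),(105,247)]])
print('rail side',[onz(d,*C3(*p),.016) for p in [(58,488),(157,495),(222,330)]])
print('rack scene',[onz(s,*C2(*p),.008) for p in [(115,345),(313,272),(80,270)]])
print('rack side',[onz(d,*C4(*p),.008) for p in [(283,405),(530,470),(572,375)]])
E
```

```text
knobtop [ 0.4768 -0.2796  0.1686] 0.00353690958148229
knobbot [ 0.4757 -0.2835  0.1326] 0.003531020058955468
stopper [0.5148 0.2546 0.0936] 0.0005314623182984072
ref1 [0.4462 0.2802 0.0849] 0.001563292988369798
ref2 [0.4803 0.2692 0.0869] 0.0016362193273540605
rail scene [array([ 0.5676, -0.1761,  0.016 ]), array([ 0.5225, -0.4164,  0.016 ]), array([ 0.5888, -0.4318,  0.016 ]), array([ 0.6275, -0.1914,  0.016 ])]
rail side [array([ 0.6376, -0.1797,  0.016 ]), array([ 0.5647, -0.1709,  0.016 ]), array([ 0.5206, -0.4056,  0.016 ])]
rack scene [array([0.4174, 0.2557, 0.008 ]), array([0.5264, 0.2177, 0.008 ]), array([0.44  , 0.3159, 0.008 ])]
rack side [array([0.5446, 0.2793, 0.008 ]), array([0.4345, 0.315 , 0.008 ]), array([0.4128, 0.2609, 0.008 ])]
```

```bash
python3 -m handwheel '{"delta_pos":[[-24,44,-12],[-24,44,-12],[-24,44,-12],[-24,44,-12],[-24,44,-12],[-24,44,-12],[-24,44,-12],[-24,44,-12]],"rotation":[[0,0,0],[0,0,0],[0,0,0],[0,0,0],[0,0,0],[0,0,0],[0,0,0],[0,0,0]],"claw":[-1,-1,-1,-1,-1,-1,-1,-1]}'; python3 - <<'E'
from h import *
s=snap('wrist','wrist1'); o=robot.get_obs(); print(o['tool_pos'],o['ee_rot'],o['joint_positions'],s['eye'],s['rotation'])
E
```

```text
time: 1.15
tool_pos: [0.4363, 0.2486, 0.3016]
ee_rot: [-3.141, -0.0, 1.298]
wrist_force: [0.1, 1.2, 0.0]
width: 0.0942
[0.44068706 0.24450384 0.30259852] [3.13614450e+00 1.88749606e-03 1.29119954e+00] [ 0.39741322 -0.01629831  1.28672259 -0.00510837  1.86810056 -0.89529542] [0.35920354 0.27007117 0.48075464] [2.86901064e+00 6.91534763e-04 1.29757789e+00]
```

View pics/wrist1.png

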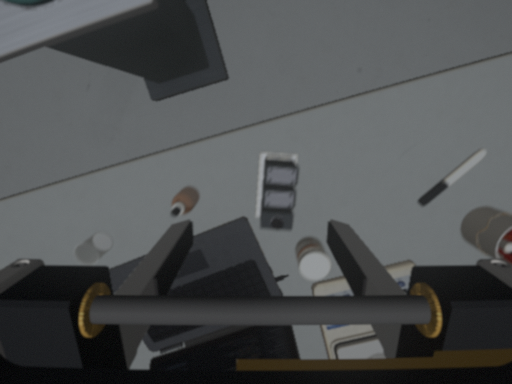

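```bash
python3 - <<'E'
from h import *
s=load('wrist1')
im=s['color'][140:270,60:340,::-1]; 
cv2.imwrite('pics/w1a.png',cv2.resize(s['color'][140:240,245:345,::-1],None,fx=6,fy=6,interpolation=cv2.INTER_CUBIC))
cv2.imwrite('pics/w1b.png',cv2.resize(s['color'][170:270,70:220,::-1],None,fx=5,fy=5,interpolation=cv2.INTER_CUBIC))
E
```

```text
(no output)
```

View pics/w1a.png

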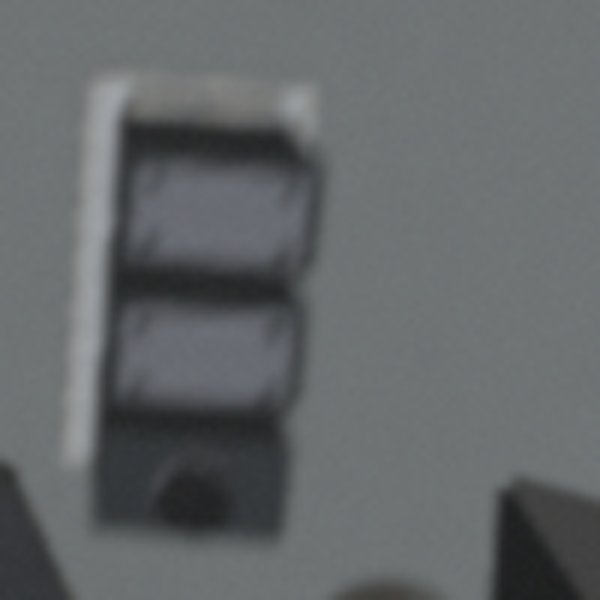

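View pics/w1b.png

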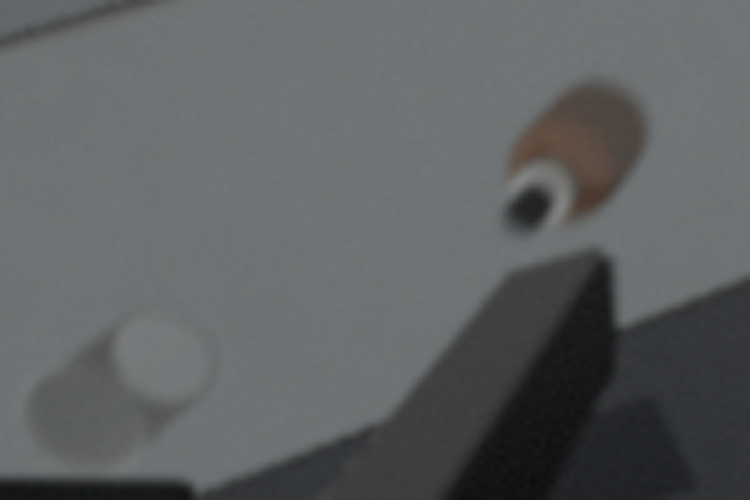

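```bash
python3 - <<'E'
from h import *
np.set_printoptions(precision=4,suppress=True)
s=load('wrist1')
A=lambda x,y:(245+(x+.5)/6-.5,140+(y+.5)/6-.5)
B=lambda x,y:(70+(x+.5)/5-.5,170+(y+.5)/5-.5)
c=[onz(s,*A(*p),.083) for p in [(95,528),(280,540),(293,425),(105,420)]]
print('cell top corners',c,np.mean(c,0)); 
for i in range(4): print(np.linalg.norm(c[i]-c[(i+1)%4]))
v=c[1]-c[0]; w=c[2]-c[3]; print('yaw of y',np.arctan2(v[1],v[0]),np.arctan2(w[1],w[0]))
print('stopper',onz(s,*A(193,498),.096))
print('refs',onz(s,*A(213,357),.085),onz(s,*A(222,213),.085))
print('rack corners',onz(s,*A(95,78),.013),onz(s,*A(75,465),.013),onz(s,*A(318,85),.013))
print('bottle base',onz(s,*B(590,135),.03),'top',onz(s,*B(528,210),.1),'beaker base',onz(s,*B(162,357),0),'laptop corner',onz(s,*A(-10,470),.016))
sc=load('scene0')
print('beaker scene',onz(sc,272,239,.0),'laptop', onz(sc,217,186,.016),onz(sc,297,222,.016))
E
```

```text
cell top corners [array([0.5203, 0.2256, 0.083 ]), array([0.5365, 0.2708, 0.083 ]), array([0.5068, 0.2815, 0.083 ]), array([0.4927, 0.236 , 0.083 ])] [0.5141 0.2535 0.083 ]
0.047956561370287795
0.03153314329304112
0.047658887762958034
0.029542675446214826
yaw of y 1.2276294521270548 1.2694741746709948
stopper [0.5139 0.2527 0.096 ]
refs [0.4833 0.2665 0.085 ] [0.4484 0.2778 0.085 ]
rack corners [0.4175 0.2545 0.013 ] [0.5275 0.2175 0.013 ] [0.4363 0.3145 0.013 ]
bottle base [0.4538 0.1156 0.03  ] top [0.4558 0.1144 0.1   ] beaker base [ 0.4994 -0.0841  0.    ] laptop corner [0.5211 0.193  0.016 ]
beaker scene [ 0.5005 -0.0748  0.    ] laptop [0.53   0.1944 0.016 ] [ 0.5885 -0.0959  0.016 ]
```

```bash
python3 -m handwheel '{"delta_pos":[[-55,19.5,0],[-55,19.5,0],[-55,19.5,0],[-55,19.5,0],[-55,19.5,0],[-55,19.5,0],[-55,19.5,0],[-55,19.5,0]],"rotation":[[0,0,0],[0,0,0],[0,0,0],[0,0,0],[0,0,0],[0,0,0],[0,0,-0.045],[0,0,-0.04]],"claw":[-1,-1,-1,-1,-1,-1,-1,-1]}'; python3 - <<'E'
from h import *
s=snap('wrist','wrist2'); o=robot.get_obs(); print(o['tool_pos'],o['ee_rot'],o['joint_positions'],s['eye'],s['rotation'])
E
```

```text
time: 2.2
tool_pos: [0.4695, -0.2172, 0.3012]
ee_rot: [3.142, -0.0, 1.384]
wrist_force: [0.4, -0.5, 0.7]
width: 0.0939
[ 0.46936163 -0.22402548  0.29937926] [-3.13997655  0.00467248  1.3778961 ] [-0.55101483  0.0214009   1.25528016 -0.00516407  1.86478373 -1.93040387] [ 0.3907592  -0.20241363  0.4804051 ] [2.86865545e+00 2.09501745e-04 1.38371059e+00]
```

View pics/wrist2.png

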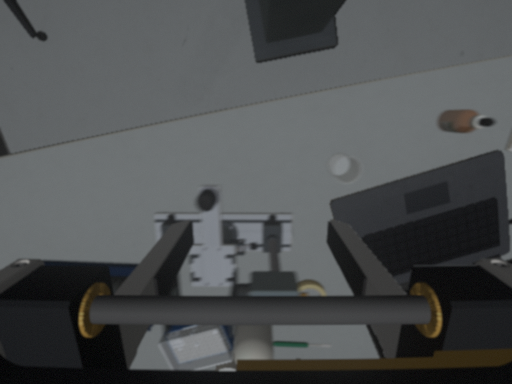

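```bash
python3 - <<'E'
from h import *
s=load('wrist2')
cv2.imwrite('pics/w2a.png',cv2.resize(s['color'][180:300,145:305,::-1],None,fx=5,fy=5,interpolation=cv2.INTER_CUBIC))
E
```

```text
(no output)
```

View pics/w2a.png

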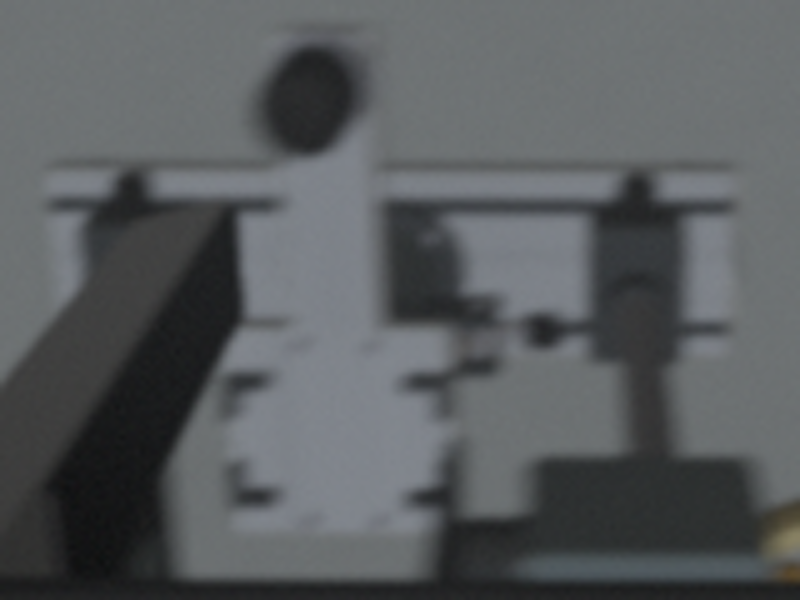

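```bash
python3 - <<'E'
from h import *
np.set_printoptions(precision=4,suppress=True)
s=load('wrist2')
A=lambda x,y:(145+(x+.5)/5-.5,180+(y+.5)/5-.5)
a=onz(s,*A(48,163),.016);b=onz(s,*A(735,163),.016)
print('rail',a,b,np.linalg.norm(a-b),np.arctan2(*(b-a)[[1,0]]))
sc=load('scene0');d=load('side0')
C1=lambda x,y:(305+(x+.5)/4-.5,170+(y+.5)/4-.5)
C3=lambda x,y:(210+(x+.5)/5-.5,90+(y+.5)/5-.5)
print('knobtop tri',tri(s,A(305,107),sc,C1(110,318)),tri(s,A(305,107),d,C3(280,238)))
for z in (.155,.166,.175): print(z,onz(s,*A(305,107),z))
for z in (.123,.133,.143): print('nest',z,onz(s,*A(338,437),z),[np.linalg.norm(onz(s,*A(*p),z)-onz(s,*A(*q),z)) for p,q in [((272,382),(402,382)),((225,382),(452,382))]])
ya=np.arctan2(*(b-a)[[1,0]]);yv=(b-a)/np.linalg.norm(b-a);xv=np.array([yv[1],-yv[0],0])
m=(a+b)/2+.037*xv; print('centre',m,'knob',m-.105*xv)
# arm front edge width 26mm
for z in (.123,.133,.143): print('armwidth',z,np.linalg.norm(onz(s,*A(287,200),z)-onz(s,*A(381,200),z)))
# predict
for n in range(4):
  P=m-.105*xv; h=.123+.01*n
  print(n,'arm corner proj scene', [ (proj(sc,[P[0],P[1],h+t])-[305,170])*4+1.5 for t in (0,.031)],'side',[(proj(d,[P[0],P[1],h+t])-[210,90])*5+2 for t in (0,.031)],'wrist',[(proj(s,[P[0],P[1],h+t])-[145,180])*5+2 for t in (0,.031)])
E
```

```text
rail [ 0.5188 -0.4187  0.016 ] [ 0.5642 -0.1778  0.016 ] 0.24518550037640766 1.384396918308706
knobtop tri (array([ 0.4731, -0.282 ,  0.1763]), np.float64(0.0014488884652598603)) (array([ 0.4754, -0.2844,  0.165 ]), np.float64(0.0002499960979852238))
0.155 [ 0.4782 -0.287   0.155 ]
0.166 [ 0.4752 -0.2842  0.166 ]
0.175 [ 0.4728 -0.2818  0.175 ]
nest 0.123 [ 0.5864 -0.31    0.123 ] [np.float64(0.037433134731196374), np.float64(0.06537150985835431)]
nest 0.133 [ 0.5809 -0.307   0.133 ] [np.float64(0.03638577602481361), np.float64(0.06354245064407277)]
nest 0.143 [ 0.5754 -0.304   0.143 ] [np.float64(0.03533841731843072), np.float64(0.061713391429791126)]
centre [ 0.5779 -0.3051  0.016 ] knob [ 0.4747 -0.2857  0.016 ]
armwidth 0.123 0.02600324380511252
armwidth 0.133 0.02527568721683718
armwidth 0.143 0.024548130628561895
0 arm corner proj scene [array([104.6898, 372.0542]), array([111.0395, 342.5382])] side [array([280.2164, 287.7791]), array([280.5754, 250.5911])] wrist [array([329.4478,  58.3636]), array([307.8727,  91.6027])]
1 arm corner proj scene [array([106.7036, 362.6994]), array([113.1569, 332.6834])] side [array([280.3311, 275.8881]), array([280.6933, 238.387 ])] wrist [array([322.8758,  68.4865]), array([300.0885, 103.6   ])]
2 arm corner proj scene [array([108.75  , 353.1874]), array([115.3094, 322.659 ])] side [array([280.4469, 263.8974]), array([280.8123, 226.0792])] wrist [array([315.9456,  79.1632]), array([291.8414, 116.3137])]
3 arm corner proj scene [array([110.8297, 343.5145]), array([117.4978, 312.4607])] side [array([280.5636, 251.8058]), array([280.9323, 213.6663])] wrist [array([308.6272,  90.4401]), array([283.0889, 129.8094])]
```

```bash
python3 -m handwheel '{"delta_pos":[[-11,3.5,10],[-11,3.5,10],[-11,3.5,10],[-11,3.5,10],[-11,3.5,10],[-1.5,0.5,0],[0,0,0],[0,0,0]],"rotation":[[0,0,0],[0,0,0],[0,0,0],[0,0,0],[0,0,0],[0,0,0],[0,0,0],[0,0,0]],"claw":[-1,-1,-1,-1,-1,-1,-1,-1]}'; python3 - <<'E'
from h import *
s=snap('wrist','wrist3'); o=robot.get_obs(); print(o['tool_pos'],o['ee_rot'],o['joint_positions'],s['eye'],s['rotation'])
cv2.imwrite('pics/w3a.png',cv2.resize(s['color'][180:300,180:340,::-1],None,fx=5,fy=5,interpolation=cv2.INTER_CUBIC))
E
```

```text
time: 3.25
tool_pos: [0.4771, -0.2744, 0.2522]
ee_rot: [3.14, 0.0, 1.383]
wrist_force: [-0.5, -0.9, -0.2]
width: 0.0939
[ 0.47710192 -0.27433441  0.25217737] [3.14040779e+00 3.44316730e-04 1.38333788e+00] [-6.24983060e-01  8.28601689e-02  1.28371842e+00  1.94126249e-04
  1.77379492e+00 -2.00828190e+00] [ 0.39822772 -0.25929527  0.4312423 ] [2.86755073e+00 9.20509046e-04 1.38291247e+00]
```

View pics/w3a.png

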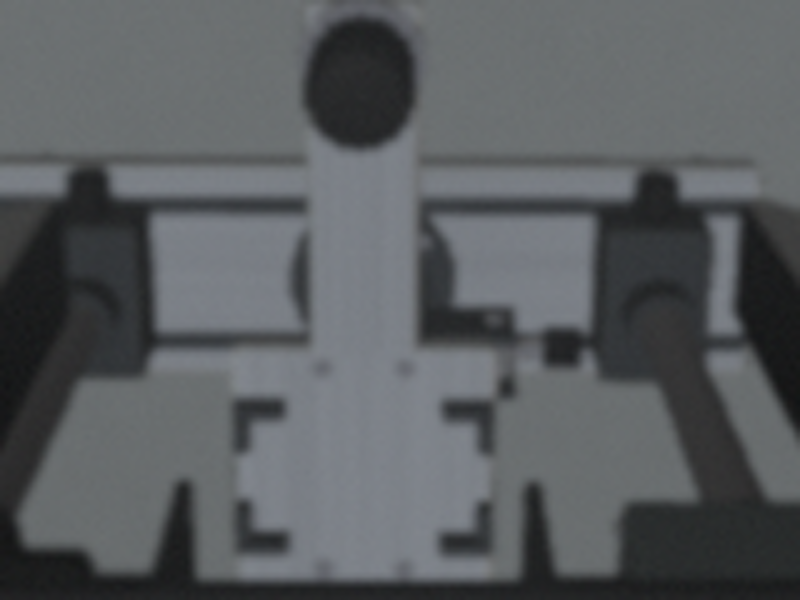

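View pics/wrist3.png

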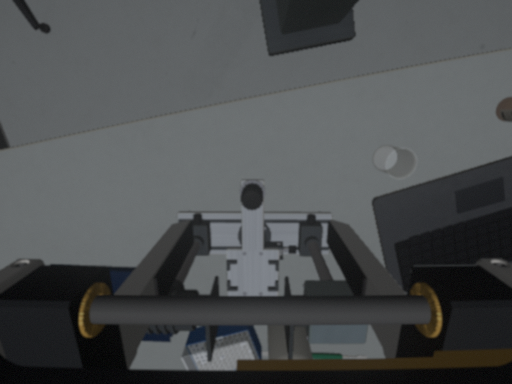

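```bash
python3 - <<'E'
from h import *
np.set_printoptions(precision=4,suppress=True)
s=load('wrist3')
A=lambda x,y:(180+(x+.5)/5-.5,180+(y+.5)/5-.5)
for z in (.123,.133,.143):
    f=lambda p,q:np.linalg.norm(onz(s,*A(*p),z)-onz(s,*A(*q),z))*1000
    print(z,'arm26',f((308,250),(420,250)),f((311,330),(417,330)),'nest55',f((249,420),(478,420)),f((249,520),(478,520)),'nest33',f((260,417),(260,533)),'center',onz(s,*A(364,475),z))
for z in (.155,.165,.175): print('knobtop dia',z,np.linalg.norm(onz(s,*A(304,85),z)-onz(s,*A(415,85),z)),onz(s,*A(360,93),z))
s2=load('wrist2');A2=lambda x,y:(145+(x+.5)/5-.5,180+(y+.5)/5-.5)
print('tri nest',tri(s,A(364,475),s2,A2(338,437)))
a=onz(s,*A(-5,163),.016);b=onz(s,*A(758,163),.016)
for z in (0,.016):
  b=onz(s,*A(758,163),z); a=onz(s,*(178.5,212.3),z); print(z,a,b,np.linalg.norm(a-b),np.arctan2(*(b-a)[[1,0]]))
E
```

```text
0.123 arm26 26.945227901797576 25.955645686573302 nest55 57.245780616987695 58.61464169972523 nest33 33.494577998051845 center [ 0.5873 -0.3051  0.123 ]
0.133 arm26 26.07107052552818 25.11359234727899 nest55 55.38861238040727 56.71306485703005 nest33 32.407946534820695 center [ 0.5811 -0.3036  0.133 ]
0.143 arm26 25.196913149258805 24.271539007984803 nest55 53.531444143826874 54.811488014334884 nest33 31.321315071589527 center [ 0.575  -0.3021  0.143 ]
knobtop dia 0.155 0.023114425426643763 [ 0.4787 -0.2835  0.155 ]
knobtop dia 0.165 0.022277680817218887 [ 0.4757 -0.2827  0.165 ]
knobtop dia 0.175 0.02144093620779406 [ 0.4728 -0.2818  0.175 ]
tri nest (array([ 0.5697, -0.3009,  0.1525]), np.float64(0.0009805560219903965))
0 [ 0.5251 -0.4209  0.    ] [ 0.5721 -0.1725  0.    ] 0.25283335913341026 1.3840192461892442
0.016 [ 0.5204 -0.4149  0.016 ] [ 0.5656 -0.1757  0.016 ] 0.24345270756219753 1.3840192461892447
```

```bash
python3 -m handwheel '{"delta_pos":[[-4.5,0.5,10],[-4.2,0.5,20],[0,0,20],[0,0,20],[0,0,20],[0,0,16],[0,0,8],[0,0,0]],"rotation":[[0,0,0],[0,0,0],[0,0,0],[0,0,0],[0,0,0],[0,0,0],[0,0,0],[0,0,0]],"claw":[-1,-1,-1,-1,-1,-1,-1,-0.5]}'; python3 - <<'E'
from h import *
s=snap('wrist','wrist4'); o=robot.get_obs(); print(o['tool_pos'],o['wrist_force'])
s=snap('scene','scene4')
cv2.imwrite('pics/s4.png',cv2.resize(s['color'][170:290,300:420,::-1],None,fx=5,fy=5,interpolation=cv2.INTER_CUBIC))
E
```

```text
time: 4.3
tool_pos: [0.476, -0.283, 0.1369]
ee_rot: [-3.141, -0.0, 1.383]
wrist_force: [-0.4, -0.4, 0.5]
width: 0.0874
[ 0.47639512 -0.28329766  0.13770007] [0.88611884 0.27373807 0.10067102]
```

View pics/wrist4.png

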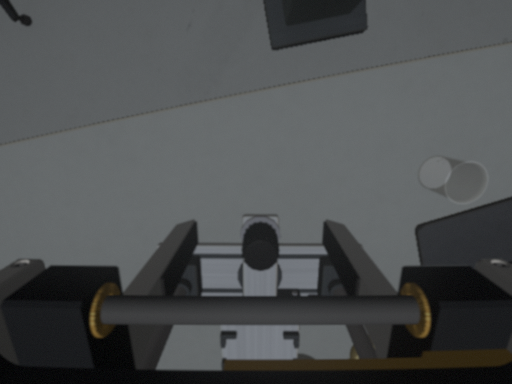

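View pics/s4.png

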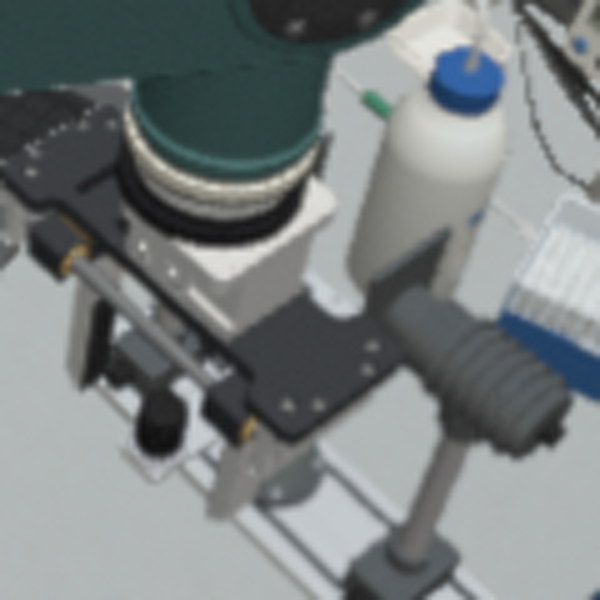

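```bash
python3 - <<'E'
from h import *
s=load('wrist4'); t=np.array([.4764,-.2833,.138])
for z in (.138,.157,.165): print(z,proj(s,[t[0],t[1],z]))
E
python3 -m handwheel '{"delta_pos":[[0,0,0],[0,0,0],[0,0,0],[0,0,0],[0,0,0],[0,0,0],[0,0,0],[0,0,0]],"rotation":[[0,0,0],[0,0,0],[0,0,0],[0,0,0],[0,0,0],[0,0,0],[0,0,0],[0,0,0]],"claw":[1,1,1,1,1,1,1,1]}'
```

```text
0.138 [259.71389672 235.09695208]
0.157 [259.70211021 247.57284321]
0.165 [259.69638392 253.63612042]
time: 5.4
tool_pos: [0.4763, -0.2829, 0.1374]
ee_rot: [-3.141, -0.001, 1.383]
wrist_force: [0.2, 0.8, 0.4]
width: 0.0217
```

```bash
python3 -m handwheel '{"delta_pos":[[0,0,-3],[0,0,-4],[0,0,-4],[0,0,-3],[0,0,-3],[0,0,-4],[0,0,-3],[0,0,0]],"rotation":[[0,0,0],[0,0,0],[0,0,0],[0,0,0],[0,0,0],[0,0,0],[0,0,0],[0,0,0]],"claw":[1,1,1,1,1,1,1,1]}'
```

```text
time: 6.4
tool_pos: [0.4763, -0.2829, 0.1622]
ee_rot: [3.141, -0.0, 1.383]
wrist_force: [2.2, 1.6, -4.7]
width: 0.0213
```

```bash
python3 -m handwheel '{"delta_pos":[[0,0,-3],[0,0,-4],[0,0,-4],[0,0,-3],[0,0,-3],[0,0,-3],[0,0,0],[0,0,0]],"rotation":[[0,0,0],[0,0,0],[0,0,0],[0,0,0],[0,0,0],[0,0,0],[0,0,0],[0,0,0]],"claw":[1,1,1,1,1,1,1,1]}'
python3 - <<'E'
from h import *
s=snap('wrist','wrist5'); o=robot.get_obs(); print(o['tool_pos'],o['wrist_force'])
s=snap('side','side5')
cv2.imwrite('pics/s5.png',cv2.resize(s['color'][90:200,200:310,::-1],None,fx=5,fy=5,interpolation=cv2.INTER_CUBIC))
E
```

```text
time: 7.4
tool_pos: [0.4762, -0.283, 0.1821]
ee_rot: [3.141, -0.0, 1.383]
wrist_force: [2.9, 3.1, -4.9]
width: 0.0214
[ 0.47626107 -0.28296743  0.18209275] [ 2.32519944  3.6417731  -4.66521077]
```

View pics/wrist5.png

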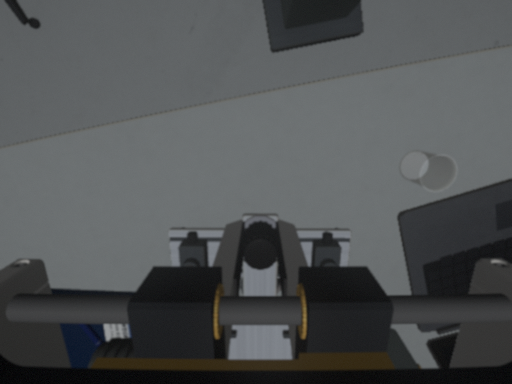

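View pics/s5.png

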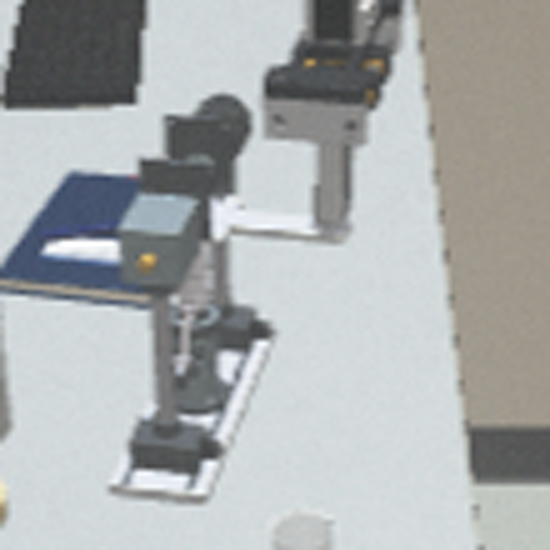

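```bash
python3 -m handwheel '{"delta_pos":[[0,0,2],[0,0,2],[0,0,0],[0,0,0],[0,0,0],[0,0,0],[0,0,0],[0,0,-10]],"rotation":[[0,0,0],[0,0,0],[0,0,0],[0,0,0],[0,0,0],[0,0,0],[0,0,0],[0,0,0]],"claw":[1,1,1,0.2,-0.3,-0.3,-0.3,-0.3]}'
```

```text
time: 8.5
tool_pos: [0.4757, -0.283, 0.1869]
ee_rot: [-3.14, -0.001, 1.383]
wrist_force: [1.0, 0.2, 0.7]
width: 0.0609
```

```bash
python3 -m handwheel '{"delta_pos":[[0,0,-25],[0,0,-30],[0,0,-30],[0,0,-20],[0,0,0],[0,0,0],[0,0,0],[0,0,0]],"rotation":[[0,0,0],[0,0,0],[0,0,0],[0,0,0],[0,0,0],[0,0,0],[0,0,0],[0,0,0]],"claw":[-1,-1,-1,-1,-1,-1,-1,-1]}'
python3 - <<'E'
from h import *
s=snap('wrist','wrist6'); o=robot.get_obs(); print(o['tool_pos'],o['ee_rot'],s['eye'])
cv2.imwrite('pics/w6a.png',cv2.resize(s['color'][180:300,180:340,::-1],None,fx=5,fy=5,interpolation=cv2.INTER_CUBIC))
s=snap('side','side6')
cv2.imwrite('pics/s6.png',cv2.resize(s['color'][90:200,210:280,::-1],None,fx=5,fy=5,interpolation=cv2.INTER_CUBIC))
E
```

```text
time: 9.5
tool_pos: [0.4759, -0.283, 0.2914]
ee_rot: [-3.14, -0.001, 1.383]
wrist_force: [-0.8, -0.4, -0.6]
width: 0.0942
[ 0.47601648 -0.28303838  0.29158268] [-3.14016411e+00 -7.35970310e-04  1.38301080e+00] [ 0.39755478 -0.26823812  0.47066177]
```

View pics/w6a.png

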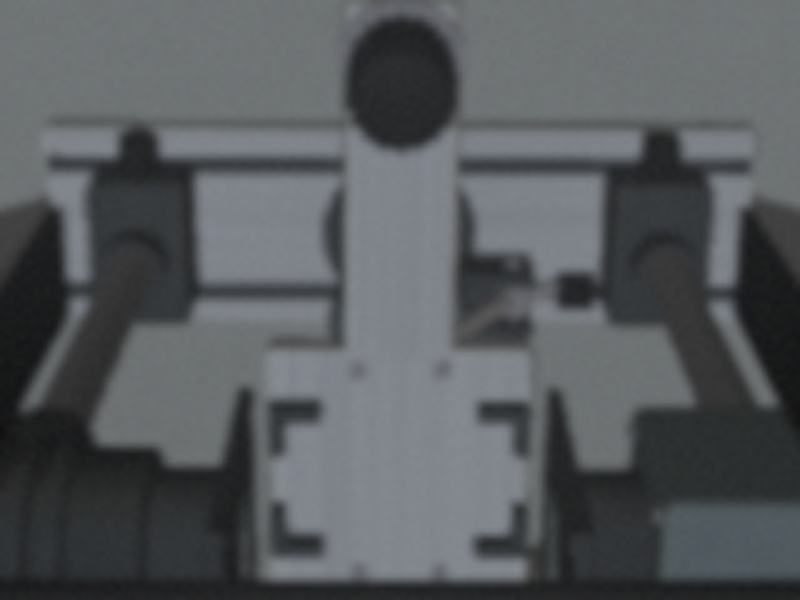

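View pics/s6.png

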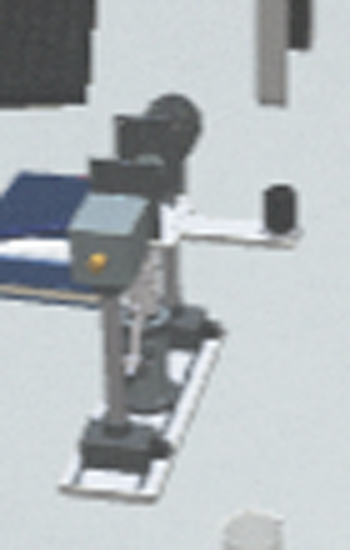

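```bash
python3 - <<'E'
from h import *
np.set_printoptions(precision=4,suppress=True)
s=load('wrist6');d=load('side6');sc=load('scene0')
A=lambda x,y:(180+(x+.5)/5-.5,180+(y+.5)/5-.5)
for z in (.163,.173,.183):
    f=lambda p,q:np.linalg.norm(onz(s,*A(*p),z)-onz(s,*A(*q),z))*1000
    print(z,'arm26',f((346,250),(458,250)),'nest55',f((285,420),(513,420)),f((285,520),(513,520)),'nest33',f((300,418),(300,535)),'centre',onz(s,*A(400,476),z))
a,b=A(285,475),A(515,475); z=.173
a=onz(s,*a,z);b=onz(s,*b,z);print('yaw y',np.arctan2(*(b-a)[[1,0]]))
l=[onz(s,*A(*p),.016) for p in [(45,128),(753,128)]]; print(l, np.linalg.norm(l[0]-l[1]),np.arctan2(*(l[1]-l[0])[[1,0]]))
l=[onz(s,*A(*p),.0) for p in [(45,122),(753,122)]]; print(l, np.linalg.norm(l[0]-l[1]))
c=(l[0]+l[1])/2; print(c+.037*np.array([.982,-.187,0]))
for h in (.163,.173,.183): print(h,'side knob top',(proj(d,[.4765,-.283,h+.031])-[210,90])*5+2,'wrist',(proj(s,[.4765,-.283,h+.031])-180)*5+2)
E
```

```text
0.163 arm26 26.857614459714767 nest55 56.785174852953965 58.12699818781061 nest33 33.602031012841 centre [ 0.587  -0.3045  0.163 ]
0.173 arm26 25.984655343140492 nest55 54.93947347286652 56.23768322041994 nest33 32.50985659980548 centre [ 0.5809 -0.3033  0.173 ]
0.183 arm26 25.111696226566153 nest55 53.09377209277911 54.34836825302923 nest33 31.417682186770065 centre [ 0.5747 -0.3021  0.183 ]
yaw y 1.3824148808727195
[array([ 0.5206, -0.4169,  0.016 ]), array([ 0.5665, -0.1762,  0.016 ])] 0.24503298652766123 1.3824924694315832
[array([ 0.5227, -0.4216,  0.    ]), array([ 0.5702, -0.1727,  0.    ])] 0.2533431283829893
[ 0.5828 -0.3041  0.    ]
0.163 side knob top [278.6006 202.8453] wrist [401.888   81.6232]
0.173 side knob top [278.7125 190.2065] wrist [401.9339  95.4778]
0.183 side knob top [278.8254 177.4582] wrist [401.9831 110.325 ]
```

```bash
python3 -m handwheel '{"delta_pos":[[59,-7,0],[59,-7,0],[59,-7,0],[59,-7,0],[59,-7,0],[59,-7,0],[59,-7,0],[59,-7,0]],"rotation":[[0,0,0],[0,0,0],[0,0,0],[0,0,0],[0,0,0],[0,0,0],[0,0,0],[0,0,0]],"claw":[-1,-1,-1,-1,-1,-1,-1,-1]}'
python3 -m handwheel '{"delta_pos":[[31,-4,0],[31,-4,0],[0,0,20],[0,0,20],[0,0,20],[0,0,20],[0,0,0],[0,0,0]],"rotation":[[0,0,0],[0,0,0],[0,0,0.074],[0,0,0.074],[0,0,0],[0,0,0],[0,0,0],[0,0,0]],"claw":[-1,-1,-1,-1,-1,-1,-1,-1]}'
python3 - <<'E'
from h import *
s=snap('wrist','wrist7'); o=robot.get_obs(); print(o['tool_pos'],o['ee_rot'],s['eye'],s['rotation'])
cv2.imwrite('pics/w7a.png',cv2.resize(s['color'][140:300,180:340,::-1],None,fx=4,fy=4,interpolation=cv2.INTER_CUBIC))
E
```

```text
time: 10.6
tool_pos: [0.5092, 0.1929, 0.2925]
ee_rot: [3.141, -0.0, 1.383]
wrist_force: [0.3, 0.4, -0.2]
width: 0.0937
time: 11.6
tool_pos: [0.5134, 0.2535, 0.2133]
ee_rot: [3.141, -0.001, 1.235]
wrist_force: [1.0, 0.0, 0.1]
width: 0.094
[0.51356485 0.25352919 0.21378797] [ 3.14005904e+00 -1.37935932e-03  1.23493202e+00] [0.43750598 0.27961955 0.3924044 ] [ 2.86781850e+00 -1.37967749e-05  1.23457382e+00]
```

View pics/w7a.png

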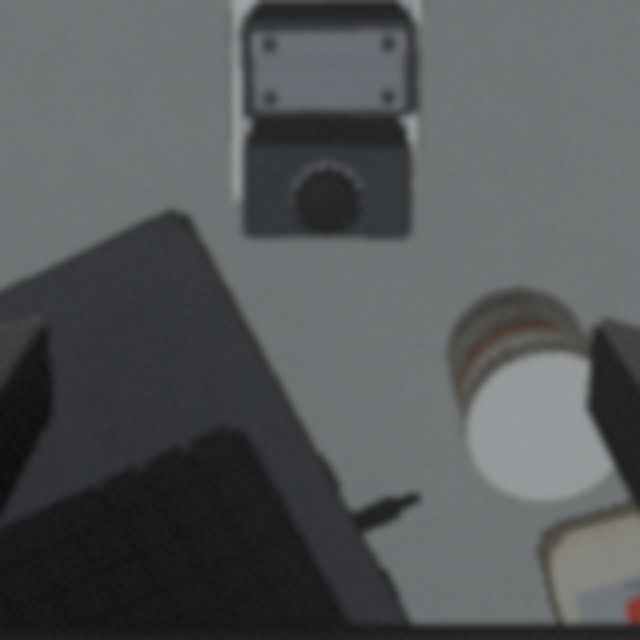

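View pics/wrist7.png

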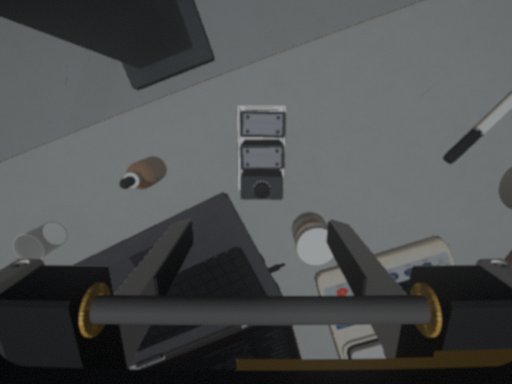

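```bash
python3 - <<'E'
from h import *
np.set_printoptions(precision=4,suppress=True)
s=load('wrist7')
A=lambda x,y:(180+(x+.5)/4-.5,140+(y+.5)/4-.5)
c=[onz(s,*A(*p),.083) for p in [(244,237),(412,237),(410,143),(245,142)]]
print(c,np.mean(c,0)); 
for i in range(4): print(np.linalg.norm(c[i]-c[(i+1)%4]))
v=c[1]-c[0]; print('yaw',np.arctan2(v[1],v[0]))
print('stopper',onz(s,*A(328,201),.096),'ref',onz(s,*A(331,70),.085))
p=onz(s,*A(540,427),.068); print('pot',p)
t=np.array([.5136,.2535,0]);ex=np.array([np.cos(1.235),np.sin(1.235),0]);ey=np.array([ex[1],-ex[0],0])
print('pot in tool',(p-t)@ex,(p-t)@ey)
q=onz(s,*A(177,212),.016);print('laptop corner in tool',q,(q-t)@ex,(q-t)@ey)
E
```

```text
[array([0.5191, 0.2274, 0.083 ]), array([0.5353, 0.2737, 0.083 ]), array([0.5085, 0.2818, 0.083 ]), array([0.4927, 0.2375, 0.083 ])] [0.5139 0.2551 0.083 ]
0.04908953356154612
0.028062483091456192
0.04708304501589381
0.02833837374774666
yaw 1.2345603201812145
stopper [0.5136 0.2552 0.096 ] ref [0.481  0.2675 0.085 ]
pot [0.6147 0.2927 0.068 ]
pot in tool 0.07029831219754976 0.0825566357953345
laptop corner in tool [0.5203 0.1969 0.016 ] -0.05122294023119953 0.02501948076846117
```

```bash
python3 -m handwheel '{"delta_pos":[[1.2,-0.3,20],[0,0,28],[0,0,28],[0,0,28],[0,0,28],[0,0,22],[0,0,13],[0,0,0]],"rotation":[[0,0,0],[0,0,0],[0,0,0],[0,0,0],[0,0,0],[0,0,0],[0,0,0],[0,0,0]],"claw":[-1,-1,-1,-1,-1,-1,-1,-1]}'
python3 -m handwheel '{"delta_pos":[[0,0,0],[0,0,0],[0,0,0],[0,0,0],[0,0,0],[0,0,0],[0,0,0],[0,0,0]],"rotation":[[0,0,0],[0,0,0],[0,0,0],[0,0,0],[0,0,0],[0,0,0],[0,0,0],[0,0,0]],"claw":[0.5,1,1,1,1,1,1,1]}'
python3 - <<'E'
from h import *
s=snap('wrist','wrist8'); o=robot.get_obs(); print(o['tool_pos'],o['ee_rot'],s['eye'],s['rotation'])
E
```

```text
time: 12.65
tool_pos: [0.513, 0.2546, 0.0453]
ee_rot: [-3.141, 0.0, 1.235]
wrist_force: [0.1, -0.4, 0.6]
width: 0.0941
time: 13.65
tool_pos: [0.5133, 0.2549, 0.0457]
ee_rot: [3.141, -0.001, 1.235]
wrist_force: [0.2, 1.4, 1.7]
width: 0.0497
[0.51327767 0.25487759 0.04566867] [ 3.14144483e+00 -6.46360162e-04  1.23510503e+00] [0.43755392 0.28098736 0.22481538] [2.86848561e+00 9.66056055e-05 1.23465443e+00]
```

View pics/wrist8.png

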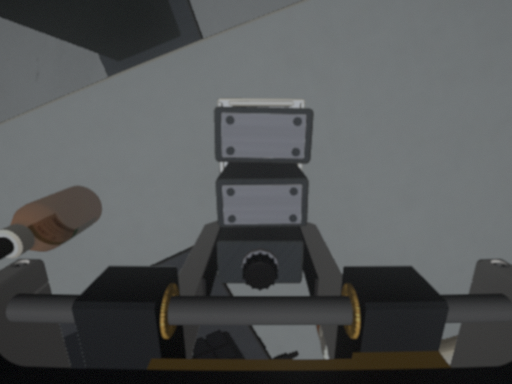

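```bash
python3 - <<'E'
from h import *
s=load('scene0')
for p in [(250,283),(150,215),(300,318)]: print(onz(s,*p,0))
E
python3 -m handwheel '{"delta_pos":[[0,0,-8],[0,0,-17],[0,0,-25],[0,0,-25],[0,0,-25],[0,0,-22],[0,0,-13],[0,0,0]],"rotation":[[0,0,0],[0,0,0],[0,0,0],[0,0,0],[0,0,0],[0,0,0],[0,0,0],[0,0,0]],"claw":[1,1,1,1,1,1,1,1]}'
python3 - <<'E'
from h import *
s=snap('wrist','wrist9')
E
```

```text
[ 0.35313705 -0.12832175  0.        ]
[0.31197693 0.26900219 0.        ]
[ 0.36675774 -0.2881928   0.        ]
time: 14.7
tool_pos: [0.5138, 0.2548, 0.1821]
ee_rot: [3.139, -0.002, 1.235]
wrist_force: [-0.3, -0.4, -2.5]
width: 0.0499
```

View pics/wrist9.png

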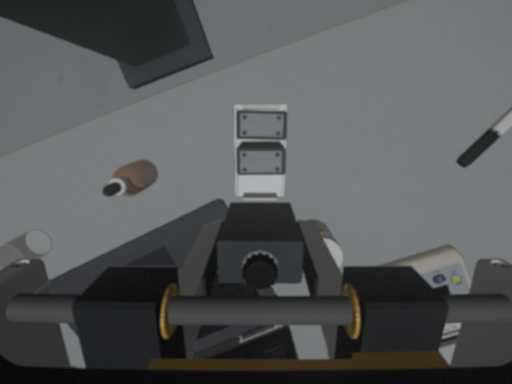

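```bash
python3 -m handwheel '{"delta_pos":[[-25,0,0],[-45,0.5,0],[-50,0.5,0],[-50,0.5,0],[-48,0.5,0],[-41,0,0],[0,0,10],[0,0,20]],"rotation":[[0,0,0],[0,0,0],[0,0,0],[0,0,0],[0,0,0],[0,0,0],[0,0,-0.074],[0,0,-0.074]],"claw":[1,1,1,1,1,1,1,1]}'
python3 - <<'E'
from h import *
s=snap('wrist','wrist10')
o=robot.get_obs(); print(o['tool_pos'],o['ee_rot'])
E
```

```text
time: 15.75
tool_pos: [0.4295, 0.0087, 0.1498]
ee_rot: [3.141, -0.0, 1.384]
wrist_force: [0.6, 1.5, -1.7]
width: 0.0496
[0.42732755 0.00919401 0.14612338] [-3.13496397e+00  4.12308961e-04  1.38579492e+00]
```

View pics/wrist10.png

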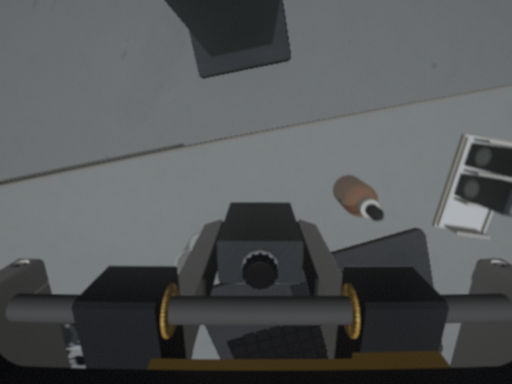

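```bash
python3 -m handwheel '{"delta_pos":[[0,0,20],[0,0,25],[0,0,25],[0,0,20],[0,0,12],[0,0,6],[0,0,2],[0,0,0]],"rotation":[[0,0,0],[0,0,0],[0,0,0],[0,0,0],[0,0,0],[0,0,0],[0,0,0],[0,0,0]],"claw":[1,1,1,1,1,1,1,1]}'
python3 -c "
from h import *
o=robot.get_obs(); print(o['tool_pos'],o['wrist_force'])"
```

```text
time: 16.8
tool_pos: [0.4302, 0.0094, 0.041]
ee_rot: [3.141, -0.0, 1.383]
wrist_force: [0.7, -0.1, -2.3]
width: 0.0497
[0.43019261 0.0093796  0.04104257] [ 0.73473531 -0.11015748 -2.34956561]
```

```bash
python3 -m handwheel '{"delta_pos":[[0,0,1],[0,0,1],[0,0,1],[0,0,0.5],[0,0,0],[0,0,0],[0,0,0],[0,0,0]],"rotation":[[0,0,0],[0,0,0],[0,0,0],[0,0,0],[0,0,0],[0,0,0],[0,0,0],[0,0,0]],"claw":[1,1,1,1,1,1,1,1]}'
```

```text
time: 17.8
tool_pos: [0.4299, 0.0094, 0.0376]
ee_rot: [3.141, -0.0, 1.383]
wrist_force: [-2.9, 1.3, 5.4]
width: 0.0499
```

```bash
python3 -m handwheel '{"delta_pos":[[0,0,0],[0,0,0],[0,0,0],[0,0,0],[0,0,-10],[0,0,-20],[0,0,-25],[0,0,-30]],"rotation":[[0,0,0],[0,0,0],[0,0,0],[0,0,0],[0,0,0],[0,0,0],[0,0,0],[0,0,0]],"claw":[0.2,-0.3,-0.6,-0.6,-0.6,-0.6,-0.6,-0.6]}'
python3 -m handwheel '{"delta_pos":[[0,0,-25],[0,0,-25],[0,0,-10],[0,0,0],[0,0,0],[0,0,0],[0,0,0],[0,0,0]],"rotation":[[0,0,0],[0,0,0.18],[0,0,0.18],[0,0,0.18],[0,0,0.18],[0,0,0.18],[0,0,0.18],[0,0,0.18]],"claw":[-0.6,-0.6,-0.6,-0.6,-0.6,-0.6,-0.6,-0.6]}'
python3 -m handwheel '{"delta_pos":[[0,0,0],[0,0,0],[0,0,0],[0,0,0],[0,0,0],[0,0,0],[0,0,0],[0,0,0]],"rotation":[[0,0,0.18],[0,0,0.13],[0,0,0],[0,0,0],[0,0,0],[0,0,0],[0,0,0],[0,0,0]],"claw":[-0.6,-0.6,-0.6,-0.6,-0.6,-0.6,-0.6,-0.6]}'
python3 - <<'E'
from h import *
s=snap('wrist','wrist11')
o=robot.get_obs(); print(o['tool_pos'],o['ee_rot'])
E
```

```text
time: 18.8
tool_pos: [0.4295, 0.0094, 0.123]
ee_rot: [-3.141, -0.0, 1.383]
wrist_force: [0.5, 0.2, 0.1]
width: 0.0752
time: 19.8
tool_pos: [0.4299, 0.0094, 0.1827]
ee_rot: [3.141, -0.001, 0.117]
wrist_force: [0.3, -0.2, 0.2]
width: 0.0751
time: 20.8
tool_pos: [0.4297, 0.0094, 0.1819]
ee_rot: [-3.142, 0.0, -0.187]
wrist_force: [-0.4, -0.1, 0.0]
width: 0.0749
[0.4297109  0.00942028 0.18196866] [-3.14149753e+00  3.90435342e-06 -1.86901311e-01]
```

View pics/wrist11.png

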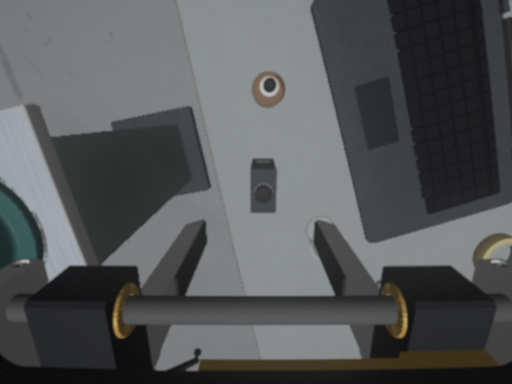

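```bash
python3 - <<'E'
from h import *
np.set_printoptions(precision=4,suppress=True)
s=load('wrist11')
cv2.imwrite('pics/w11a.png',cv2.resize(s['color'][145:225,225:305,::-1],None,fx=7,fy=7,interpolation=cv2.INTER_CUBIC))
print(onz(s,263,193,.088),proj(s,[.4297,.0094,.088]),proj(s,[.4297,.0094,.075]))
E
```

```text
[0.4316 0.0107 0.088 ] [261.3797 194.5779] [261.3253 191.2173]
```

View pics/w11a.png

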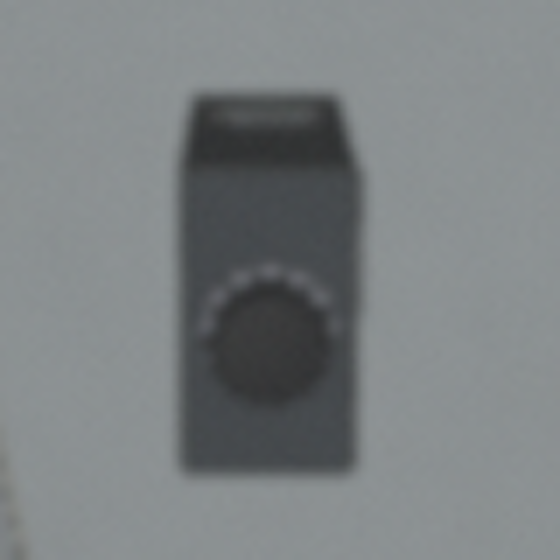

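```bash
python3 -m handwheel '{"delta_pos":[[1,0,20],[0,0,26],[0,0,26],[0,0,26],[0,0,22],[0,0,14],[0,0,8],[0,0,0]],"rotation":[[0,0,0],[0,0,0],[0,0,0],[0,0,0],[0,0,0],[0,0,0],[0,0,0],[0,0,0]],"claw":[-0.6,-0.6,-0.6,-0.6,-0.6,-0.6,-0.6,-0.6]}'
python3 -m handwheel '{"delta_pos":[[0,0,0],[0,0,0],[0,0,0],[0,0,0],[0,0,0],[0,0,0],[0,0,0],[0,0,0]],"rotation":[[0,0,0],[0,0,0],[0,0,0],[0,0,0],[0,0,0],[0,0,0],[0,0,0],[0,0,0]],"claw":[0,0.4,1,1,1,1,1,1]}'
python3 -m handwheel '{"delta_pos":[[0,0,-10],[0,0,-20],[0,0,-35],[0,0,-45],[0,0,-50],[0,0,-50],[0,0,-30],[0,0,-10]],"rotation":[[0,0,0],[0,0,0],[0,0,0],[0,0,0],[0,0,0],[0,0,0],[0,0,0],[0,0,0]],"claw":[1,1,1,1,1,1,1,1]}'
python3 - <<'E'
from h import *
s=snap('wrist','wrist12')
o=robot.get_obs(); print(o['tool_pos'],o['ee_rot'])
E
```

```text
time: 21.85
tool_pos: [0.4307, 0.0093, 0.0399]
ee_rot: [-3.142, 0.0, -0.187]
wrist_force: [-0.6, -0.3, -0.1]
width: 0.0753
time: 22.85
tool_pos: [0.4312, 0.0092, 0.0402]
ee_rot: [-3.141, -0.001, -0.187]
wrist_force: [0.9, 0.0, 1.2]
width: 0.0278
time: 23.85
tool_pos: [0.4309, 0.0092, 0.292]
ee_rot: [-3.141, -0.003, -0.187]
wrist_force: [0.0, 0.1, -2.9]
width: 0.0279
[0.43095069 0.00922146 0.29190113] [-3.14128583e+00 -2.46758304e-03 -1.86956062e-01]
```

View pics/wrist12.png

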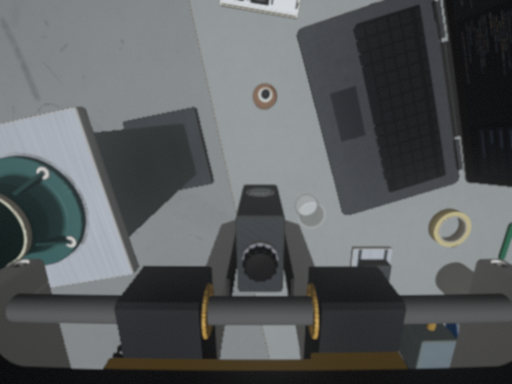

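```bash
python3 -m handwheel '{"delta_pos":[[10,10,-15],[25,34,-10],[36,50,0],[36,50,0],[36,50,0],[34,48,0],[20,26,0],[8.5,11.4,0]],"rotation":[[0,0,0],[0,0,0],[0,0,0],[0,0,0],[0,0,0],[0,0,0],[0,0,0],[0,0,0]],"claw":[1,1,1,1,1,1,1,1]}'
python3 -m handwheel '{"delta_pos":[[0,0,0],[0,0,0],[0,0,0],[0,0,0],[0,0,0],[0,0,0],[0,0,0],[0,0,0]],"rotation":[[0,0,0],[0,0,0],[0,0,0],[0,0,0],[0,0,0],[0,0,0],[0,0,0],[0,0,0]],"claw":[1,1,1,1,1,1,1,1]}'
python3 - <<'E'
from h import *
s=snap('wrist','wrist13')
o=robot.get_obs(); print(o['tool_pos'],o['ee_rot'])
for n in ('scene','side'):
  s=snap(n,n+'13')
s=load('scene13');cv2.imwrite('pics/sc13.png',cv2.resize(s['color'][150:310,290:430,::-1],None,fx=4,fy=4,interpolation=cv2.INTER_CUBIC))
s=load('side13');cv2.imwrite('pics/sd13.png',cv2.resize(s['color'][60:200,190:310,::-1],None,fx=4,fy=4,interpolation=cv2.INTER_CUBIC))
E
```

```text
time: 24.9
tool_pos: [0.5804, -0.3049, 0.3109]
ee_rot: [-3.139, 0.006, -0.189]
wrist_force: [-0.2, 0.2, -2.5]
width: 0.0277
time: 25.9
tool_pos: [0.5807, -0.3036, 0.3149]
ee_rot: [-3.141, 0.0, -0.187]
wrist_force: [0.2, 0.5, -2.0]
width: 0.0279
[ 0.58066687 -0.30357891  0.3148394 ] [-3.14144570e+00  1.31906304e-04 -1.87079482e-01]
```

View pics/wrist13.png

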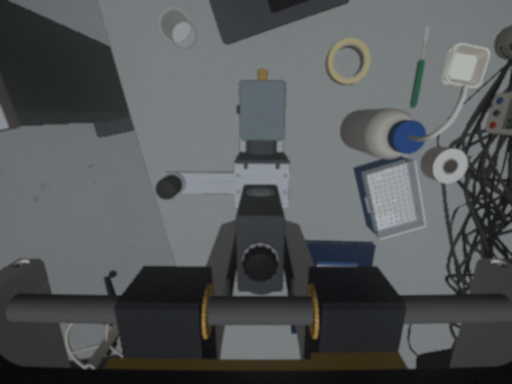

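View pics/sc13.png

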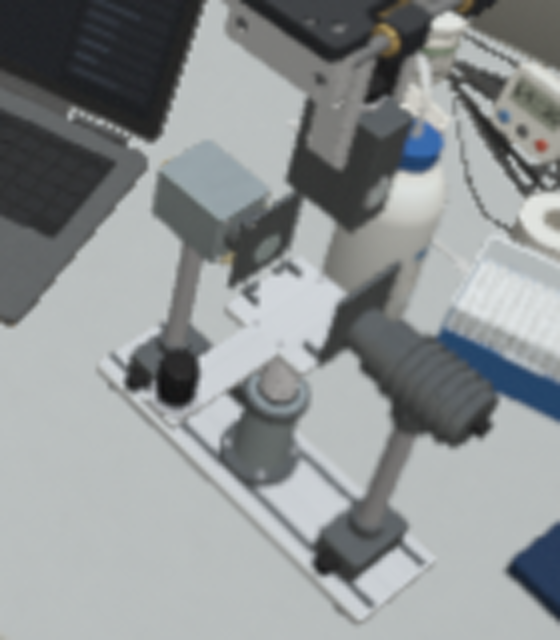

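View pics/sd13.png

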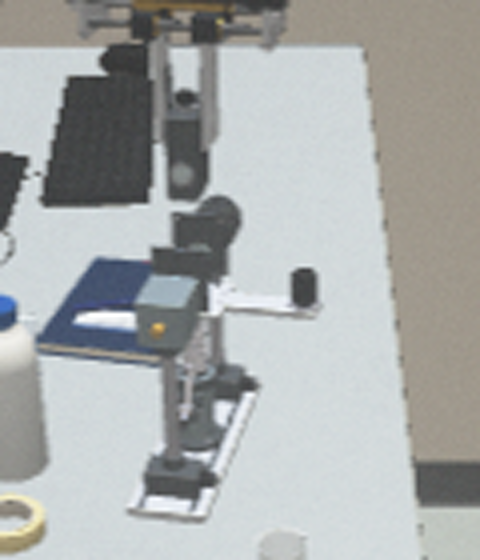

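```bash
python3 - <<'E'
from h import *
np.set_printoptions(precision=4,suppress=True)
s=load('wrist13')
cv2.imwrite('pics/w13a.png',cv2.resize(s['color'][60:220,150:320,::-1],None,fx=4,fy=4,interpolation=cv2.INTER_CUBIC))
t=np.array([.5807,-.3036,.173]);print(proj(s,t))
E
```

```text
[261.2421 183.4566]
```

View pics/w13a.png

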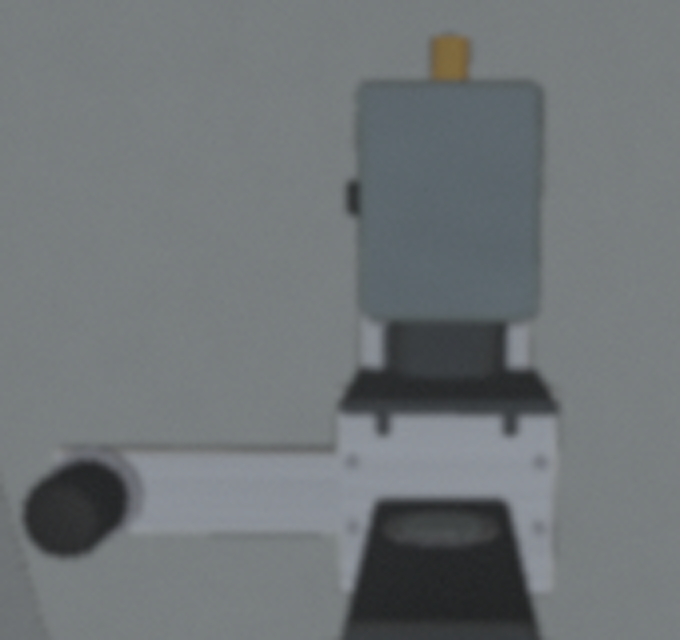

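```bash
python3 -m handwheel '{"delta_pos":[[0,0,10],[0,0,15],[0,0,18],[0,0,18],[0,0,14],[0,0,10],[0,0,5],[0,0,0]],"rotation":[[0,0,0],[0,0,0],[0,0,0],[0,0,0],[0,0,0],[0,0,0],[0,0,0],[0,0,0]],"claw":[1,1,1,1,1,1,1,1]}'
python3 - <<'E'
from h import *
o=robot.get_obs(); print(o['tool_pos'],o['wrist_force'])
s=snap('scene','scene14');cv2.imwrite('pics/sc14.png',cv2.resize(s['color'][170:290,310:410,::-1],None,fx=5,fy=5,interpolation=cv2.INTER_CUBIC))
E
```

```text
time: 27.05
tool_pos: [0.5807, -0.3035, 0.2248]
ee_rot: [-3.141, 0.0, -0.187]
wrist_force: [0.3, -0.0, -2.2]
width: 0.0279
[ 0.58065383 -0.3034899   0.22484354] [ 0.27422169 -0.04617083 -2.20998182]
```

View pics/sc14.png

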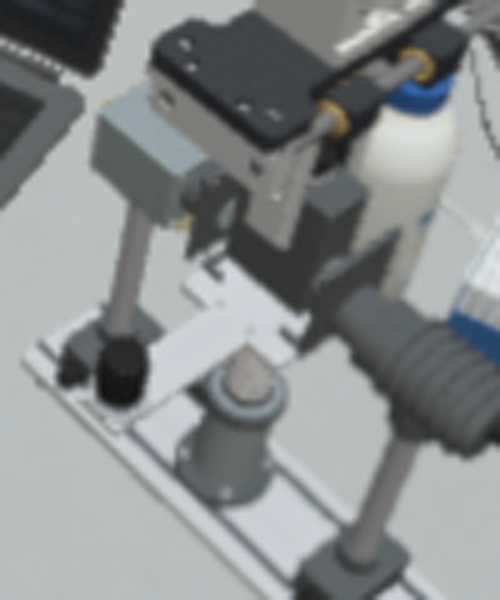

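```bash
python3 -m handwheel '{"delta_pos":[[0,0,2],[0,0,2],[0,0,2],[0,0,1.5],[0,0,1.5],[0,0,1],[0,0,0],[0,0,0]],"rotation":[[0,0,0],[0,0,0],[0,0,0],[0,0,0],[0,0,0],[0,0,0],[0,0,0],[0,0,0]],"claw":[1,1,1,1,1,1,1,1]}'
```

```text
time: 28.1
tool_pos: [0.5807, -0.3035, 0.215]
ee_rot: [-3.142, -0.0, -0.187]
wrist_force: [-0.6, 0.6, -2.5]
width: 0.0276
```

```bash
python3 -m handwheel '{"delta_pos":[[0,0,0.7],[0,0,0.7],[0,0,0.6],[0,0,0.3],[0,0,0],[0,0,0],[0,0,0],[0,0,0]],"rotation":[[0,0,0],[0,0,0],[0,0,0],[0,0,0],[0,0,0],[0,0,0],[0,0,0],[0,0,0]],"claw":[1,1,1,1,1,1,1,1]}'
python3 - <<'E'
from h import *
o=robot.get_obs(); print(o['tool_pos'],o['wrist_force'])
s=snap('scene','scene15');cv2.imwrite('pics/sc15.png',cv2.resize(s['color'][170:290,310:410,::-1],None,fx=5,fy=5,interpolation=cv2.INTER_CUBIC))
E
```

```text
time: 29.1
tool_pos: [0.5807, -0.3035, 0.2127]
ee_rot: [-3.141, -0.0, -0.187]
wrist_force: [1.2, -0.0, -2.2]
width: 0.0277
[ 0.58068324 -0.30351288  0.21265755] [ 1.15240049e+00 -8.45077274e-04 -2.17911127e+00]
```

View pics/sc15.png

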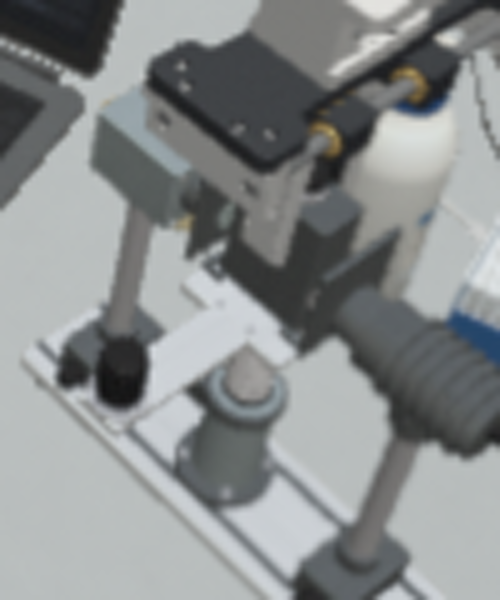

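```bash
python3 -m handwheel '{"delta_pos":[[0,0,0.6],[0,0,0.5],[0,0,0.4],[0,0,0],[0,0,0],[0,0,0],[0,0,0],[0,0,0]],"rotation":[[0,0,0],[0,0,0],[0,0,0],[0,0,0],[0,0,0],[0,0,0],[0,0,0],[0,0,0]],"claw":[1,1,1,1,1,1,1,1]}'
```

```text
time: 30.15
tool_pos: [0.5807, -0.3035, 0.2123]
ee_rot: [3.141, -0.001, -0.187]
wrist_force: [-2.7, 0.9, 5.9]
width: 0.0279
```

```bash
python3 -m handwheel '{"delta_pos":[[0,0,0],[0,0,0],[0,0,0],[0,0,0],[0,0,0],[0,0,-10],[0,0,-20],[0,0,-30]],"rotation":[[0,0,0],[0,0,0],[0,0,0],[0,0,0],[0,0,0],[0,0,0],[0,0,0],[0,0,0]],"claw":[0.3,0,-0.4,-0.4,-0.4,-0.4,-0.4,-0.4]}'
python3 -m handwheel '{"delta_pos":[[0,0,-30],[0,0,-30],[-20,-20,-20],[-40,-40,0],[-40,-40,0],[-30,-30,0],[0,0,0],[0,0,0]],"rotation":[[0,0,0],[0,0,0],[0,0,0],[0,0,0],[0,0,0],[0,0,0],[0,0,0],[0,0,0]],"claw":[-0.4,-0.4,-0.4,-0.4,-0.4,-0.4,-0.4,-0.4]}'
python3 - <<'E'
from h import *
for n in ('scene','side','wrist'): snap(n,n+'16')
s=load('scene16');cv2.imwrite('pics/sc16.png',cv2.resize(s['color'][160:310,300:410,::-1],None,fx=4,fy=4,interpolation=cv2.INTER_CUBIC))
s=load('side16');cv2.imwrite('pics/sd16.png',cv2.resize(s['color'][90:200,210:280,::-1],None,fx=5,fy=5,interpolation=cv2.INTER_CUBIC))
E
```

```text
time: 31.15
tool_pos: [0.5804, -0.3033, 0.2714]
ee_rot: [-3.141, 0.001, -0.187]
wrist_force: [-0.2, -0.5, 0.5]
width: 0.0659
time: 32.15
tool_pos: [0.4774, -0.152, 0.3519]
ee_rot: [3.141, -0.002, -0.187]
wrist_force: [0.6, -0.2, -0.4]
width: 0.0663
```

View pics/sc16.png

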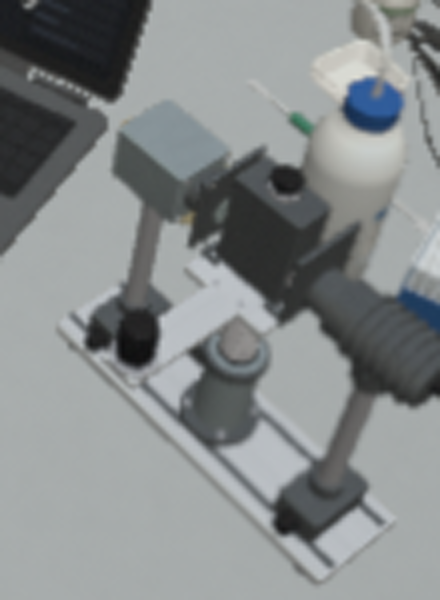

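View pics/sd16.png

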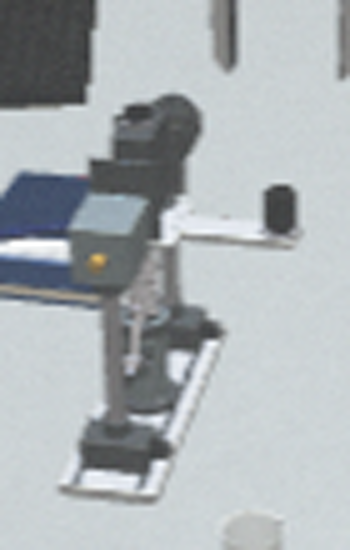

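View pics/wrist16.png

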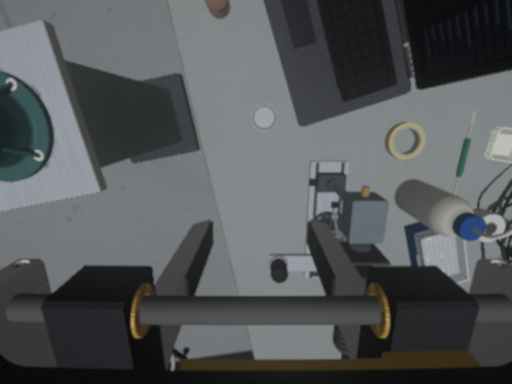

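View pics/scene16.png

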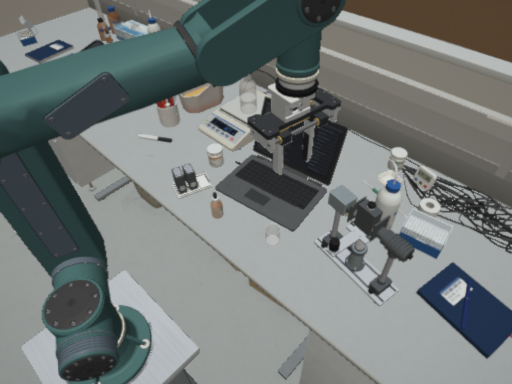

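```bash
python3 - <<'E'
from h import *
s=load('scene16');d=load('side16')
print(proj(s,[.581,-.3035,.261]),proj(s,[.581,-.3035,.267]),tri(s,(300+288.5/4-.4,160+170/4-.4),d,(210+134/5-.4,90+108/5-.4)))
for f in ('scene0','scene16'): print(f, load(f)['color'][225:245,262:282].mean())
robot.close_job()
E
```

```text
[372.52987052 203.03996478] [373.06304155 201.23417275] (array([ 0.58029502, -0.30052897,  0.26072081]), np.float64(0.0033598042008534256))
scene0 161.6175
scene16 169.79166666666666
the job is handed in; nothing more can be done
```

The job is done and handed in at about 32 s of the 72 s allowed, with the robot clear of everything.

- **Stage:** I found it on notch 1, pulled it up by the knob to just past notch 5, lowered it onto the ratchet and let go. The last views put it at the fifth notch, 50 mm up and stage top near 173 mm. The knob and arm sizes in the wrist view and the knob's place in the side view agreed.
- **Sample cell:** I took it from the rack by its ends and stood it on the bench. I then gripped it again by its plain sides and lowered it into the nest, windows along the beam. It touched down at the nest-floor height, about 6 mm below the tops of the lugs. The stopper top then measured 0.261 m above the bench, as it should when fully seated.
- **Everything else:** The last views show both reference cells in the rack, and the bottle, beaker and pot where they stood. I checked these by eye only.

**Disagreements between checks:** At the start the scene camera alone suggested notch 2, while the side and wrist views agreed on notch 1. In the final check the two camera rays to the stopper missed each other by 3.4 mm, and its y came out 3 mm off the nest centre, close to the calibration error. Neither affects the result, since the cell went down past the lugs.

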